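# Turn the biscuit tin's label to the reader and key it in

### The arm

A 7-joint arm with a two-finger parallel gripper is mounted at the origin on the work surface. World frame = base frame: x ahead of the robot, y to its left, z up, the work surface at z = 0. Lengths are in mm, angles in rad, forces in N, time in s.
With the tool pointing down it reaches from about 400 to 875 mm from the base axis. Payload 4.4 kg.
Tool frame: the origin (TCP) lies at the very end of the fingers, on their centre line; the grasp point (between the pads) lies 19 mm behind it; z points along the fingers, y is the line along which they close (so a half turn about z gives the same grasp; the last joint's range is limited). The gripper opens to 85 mm and grips with 20 to 120 N. Pads are 22 mm wide; open, the fingers measure 114 mm over their backs; the gripper's body (76 mm by 85 mm) begins 54 mm behind the grasp point. The pads swing forward as they close: fully open they stand 13 mm farther back than shut.
Start: joints at [-1.4, 0.628, 0.038, 1.517, -0.027, 0.996, -0.02], TCP at [152.46, 631.881, 231.313] pointing down, gripper open.
Joint ranges: [-3.06, 3.06], [-0.37, 2.12], [-1.25, 1.32], [0.18, 2.47], [-1.1, 4.24], [0.23, 1.98], [-2.94, 2.94]. Speed limits (rad/s): [2.57, 2.57, 3.14, 3.14, 3.14, 3.14, 3.14].

### API

Orientations are given as [roll, pitch, yaw] about the fixed x, y, z axes, in that order (R = Rz(yaw) Ry(pitch) Rx(roll)).
In Python, from cell import sensors, get_image, camera_params, order gives the robot as it stands.
- The arm moves only by the shell command python3 -m inch 'ROWS' [OPENING]. ROWS is JSON, a list that holds one entry, the list of rows, each a list of 4 numbers: the shift along the tool's x, y, z in cm, then the turn about the tool's z in degrees. A call has 1 to 8 rows; each row is the pose to reach, as a shift and turn from the pose commanded when the call began, along the tool's axes at that moment; what a row does not reach only later rows make up. A row lasts 1/12 s, in which the tool goes at most 41.7 mm and 7.16 degrees, less where a joint would pass 70% of its speed; a pose out of reach is approached as far as the arm can. A call with a gripper value outside its range is refused whole. OPENING is the finger opening in cm, from 0 to 8.54, set as the call begins (- or left out, the last holds). The fingers move at their own pace and stop on an object; the grip force is fixed at half the most. Time passes only in rows, so rows that repeat a pose let the fingers close. It gives the time, the measured TCP pose, the force, the opening and the grip force at its end, in the units of the state.
- sensors.read_state(): the state, without advancing time (a new reading comes with each control period).
- get_image(name): name is "scene" or "top" or "wrist"; returns the picture (420x560x3 uint8, blue, green, red); there is no depth.
- camera_params(name): a dict with "mtx" (3x3 intrinsics, pixels), "rvec" (rotation vector, rad) and "tvec" (3), from world to camera coordinates, as OpenCV has them. Camera axes: x right, y down, z forward; pixel columns grow to the right and rows downward; lengths in mm; the calibration is good to about 2 mm. A picture is of the moment at which its call begins: read the wrist's pose just before it. camera_params takes no time and is no camera call; for the wrist camera it gives the pose at the moment of the call.
- order.finish_job(): hands the job in; it is judged then, once.
The state is a dict: "clock": time; "qpos": joint angles; "qd": joint speeds; "tau": joint torques, N m; "eef_pos": TCP position; "tool_rot": TCP orientation; "force": force on the tool from outside, world axes, zero at the start; "torque": the same for the moment, N m; "width": finger opening in mm; "gripper_force": force on a finger pad.
Only numpy, scipy, OpenCV 4.12 (cv2) and the standard library are available. Lean on these libraries where they do the work, as an engineer would, in place of code of your own. Each camera call takes 0.05 s, during which the arm holds its last target. There are 200 camera calls.

### The job

With a fingertip against its side, roll the round biscuit tin on the turntable of the label-checking stand until the middle of its label squarely faces the reader's window. Only then press the key on the separate key box down until it clicks, and let it spring back. Keep the tin sitting flat in the turntable, with its label on the window, and leave the jar, the stapler and the cake where they are.

Things in the scene. Friction and masses are not known exactly. Their poses are not given: they have to be found in the camera images.
- stand: Label-checking stand, fixed: grey base 250 x 250 x 15 mm. Origin at the underside of the base's centre, on the vertical turntable axis; its x axis points from that axis to the reader's window, z up.
- window (a point): Centre of the window of the black reader, in its face towards the tin: 92 mm in stand x from the turntable's axis, 32 above the bench. The reader (30 deep, 80 wide, top 45 above the bench) is fixed on the base.
- hood (a point): Centre of the flat underside of the fixed white lamp hood that roofs the tin. In stand axes the hood spans x -80 to +35, y -125 to +125 mm, z 233 to 261; posts (30 in x, 16 in y) at x 15, y -112 and +112 carry it. The tin's -x side is open below the hood: an upright tool cannot get there; one tilted 30 to 35 degrees, fingertips forward and down, can.
- turntable (a joint): Turn of the turntable in rad, counterclockwise from above, endless. A black rubber cup about the stand's origin, outer diameter 134 mm, lip top at z 31, inner floor at z 23. Light bearing friction (0.03 N m, about 0.5 N at the tin's side); it stops where it is left.
- tin: Closed round metal biscuit tin, diameter 120, height 70 mm, about 0.8 kg, loose in the turntable's cup with 2 mm play, so both turn together. Origin at its underside's centre, z up; +x points through the label's middle. Its bare side can be touched from 35 to 90 mm above the bench; a light push (2 to 5 N) gives enough friction, over 10 N at mid height can tip it.
- label (a point): Middle of the paper label on the tin's side, 60 mm from the tin's axis, 30 above its underside. The label is about 60 wide, 40 tall, with a brown round picture. A white paper seal strip 14 wide runs from it up over the lid's edge and 34 inwards on the lid.
- key_top (a point): Centre of the top face of the round grey key (diameter 30) on the key box. The box is fixed, dark steel, 80 x 80 x 35 mm, on the bench left or right of the stand. The key moves straight down.
- key (a joint): Key travel downwards in m: 0 up, clicks at 0.004, bottoms at 0.006. Spring: about 5 N to bottom it; springs back up when let go.
- jar: Bystander: closed round jar, diameter 64, height 85, loose on the bench on the other side of the stand from the key box. Origin at the centre of its underside.
- stapler: Bystander: black stapler, 130 x 32 x 36 mm, loose on the bench. Origin at the centre of its underside, length along its x axis.
- cake: Bystander: one round fluted moon cake, diameter 66, height 27, loose on the bench. Origin at the centre of its underside.
Mind the look-alikes: they are no part of the job. Leave any red look-alike of the tin alone.

How it is judged (in metres and radians):
On the way, in this order (a step that is already met when the one before it is completed fails the run):
1. a fingertip rolls the tin: it pushes on the tin's side while the tin turns (contact force between the fingers and tin above 0.3 N and angular speed of tin above 0.05 rad/s), for 0.1 s.
2. the middle of the label faces the reader's window, the tin standing still (x of label in the frame of stand above 0.04 m and y of label in the frame of stand between -0.015 and 0.015 m and horizontal distance between tin and stand below 0.008 m and angle between tin's own z axis and vertical below 0.06 rad and z of tin in the frame of stand below 0.028 m and angular speed of tin below 0.15 rad/s and linear speed of tin below 0.02 m/s), for 0.3 s.
3. the key is pressed until it clicks (x of label in the frame of stand above 0.04 m and y of label in the frame of stand between -0.015 and 0.015 m and value of joint key above 0.004 m), for 0.05 s.
At the end, for the whole second after the job is handed in: The label's middle is on the window's side, within 15 mm (14 degrees) of the line from turntable axis to window; the tin sits flat in the cup (within 8 mm of its axis, tilt under 0.06 rad, raised under 5 mm) and is still; the key is up again within 1 mm (all of step 2 and value of joint key below 0.001 m); the robot touches nothing.
It fails at once if the key pressed (over 3 mm) while the label does not face the window (value of joint key above 0.003 m and not (x of label in the frame of stand above 0.04 m and y of label in the frame of stand between -0.015 and 0.015 m)).
It fails at once if the tin tipped (over 0.3 rad) or lifted out of the cup (angle between tin's own z axis and vertical above 0.3 rad or z of tin in the frame of stand above 0.06 m).
It fails at once if the jar, the stapler or the cake moved more than 20 mm (distance of any of jar, stapler, cake from where it was at the start of the episode above 0.02 m).
It also fails if it takes over 67 s, if anything falls off the work surface, if the arm or the gripper's body presses on something with over 40 N, if the wrist force passes 120 N, or if a joint passes its speed limit or range.

## Working session

There is one attempt and no reset: what is moved stays moved. The work goes in short steps, Python scripts to look and compute and a shell command to move; the robot and the scene stay as the last step left them, time stands still between calls to the robot, and variables do not carry over. Pictures are saved under pics/ and viewed, at most 10 in all, crops included, and the job is handed in when it is done.

```bash
mkdir -p pics; ls
python3 - <<'E'
from cell import sensors,get_image,camera_params
import cv2
for n in("scene","top"):
    cv2.imwrite(f"pics/{n}0.png",get_image(n)); p=camera_params(n); print(n,p)
s=sensors.read_state();print(s)
E
```

```text
pics
scene {'mtx': array([[462.41493159,   0.        , 284.43058374],
       [  0.        , 462.41493159, 218.83821327],
       [  0.        ,   0.        ,   1.        ]]), 'rvec': array([ 1.52977558,  2.20277732, -0.71186219]), 'tvec': array([ 193.96941361, -356.11036712, 1729.41791745])}
top {'mtx': array([[413.715634  ,   0.        , 273.50275865],
       [  0.        , 413.715634  , 213.49106049],
       [  0.        ,   0.        ,   1.        ]]), 'rvec': array([ 2.20156955, -2.19744411,  0.05964733]), 'tvec': array([ -10.09890466,  612.44854148, 1175.12825908])}
{'clock': 0.1, 'qpos': array([-1.39977164,  0.62926991,  0.03842919,  1.51826347, -0.02701782,
        0.99630117, -0.01999405]), 'qd': array([ 1.86305543e-04,  4.82541229e-05, -4.34240618e-04, -3.39025422e-03,
        1.37715904e-04, -1.07415226e-04,  3.32606377e-04]), 'tau': array([ 1.95461420e-03, -5.64522851e+01,  1.23011649e+00, -1.93971008e+01,
        1.12783999e-02,  5.36922671e-03, -5.74611931e-06]), 'eef_pos': array([152.32599958, 631.32295977, 230.47165847]), 'tool_rot': array([-3.13986788e+00, -5.87922549e-06,  2.90477691e+00]), 'force': array([-0.25762496, -0.22530928, -0.38293861]), 'torque': array([ 0.00649264, -0.0167286 , -0.03444588]), 'gripper_force': 0.0, 'width': 85.42473868640984}
```

View pics/scene0.png

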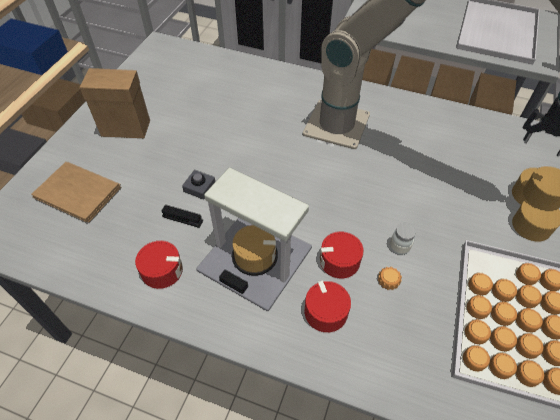

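View pics/top0.png

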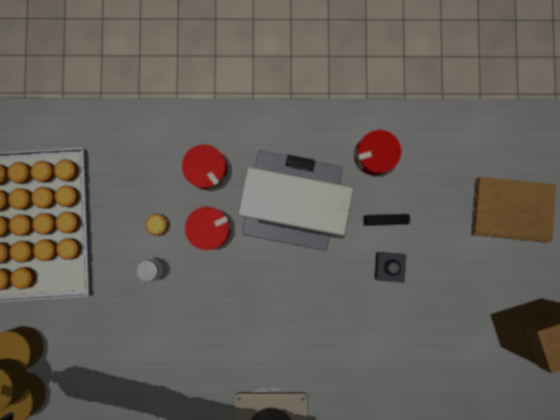

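The scene shows the brown tin under the hood at (253,248), with its seal strip at (270,243), the reader at (233,282) and the key box at (199,182). In the top view the stand centre is near (293,200), the reader at (300,163) and the key at (393,268).

Run:
```python
import cv2,numpy as np
a=cv2.imread("pics/scene0.png")[165:310,175:320];b=cv2.imread("pics/top0.png")[145:290,230:420]
cv2.imwrite("pics/c1.png",cv2.resize(a,None,fx=4,fy=4,interpolation=cv2.INTER_CUBIC))
cv2.imwrite("pics/c2.png",np.clip(1.8*cv2.resize(b,None,fx=4,fy=4,interpolation=cv2.INTER_CUBIC),0,255).astype('uint8'))
```

```text
(no output)
```

View pics/c1.png

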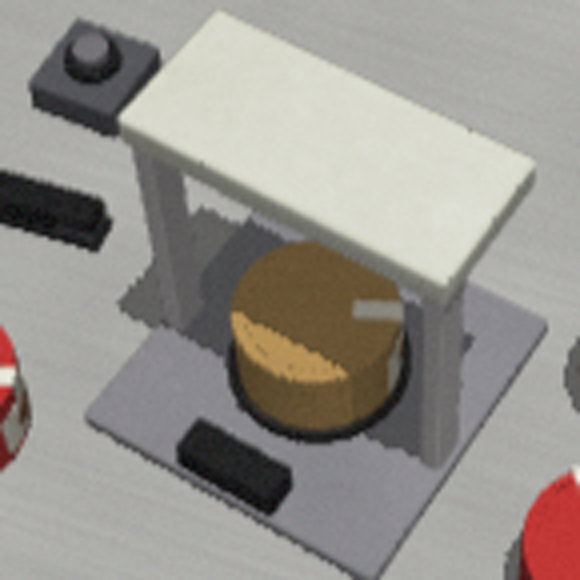

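View pics/c2.png

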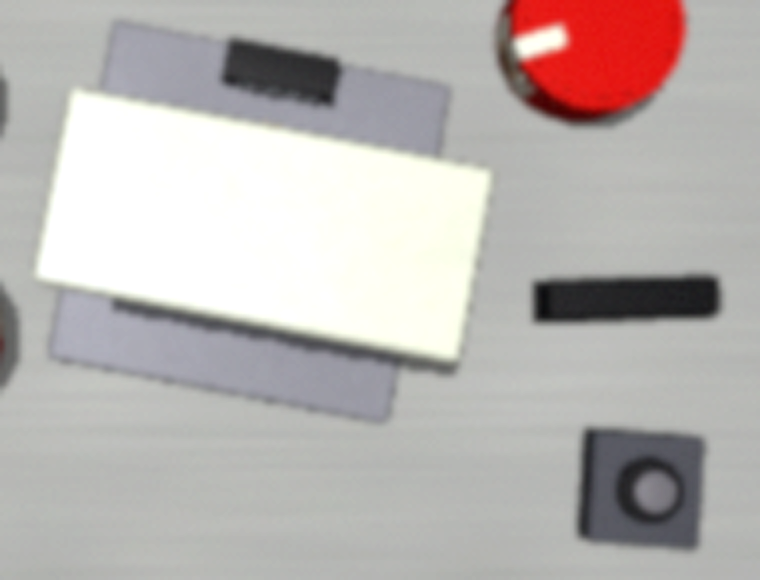

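c1: the strip runs on the lid from (354,310) out to (403,311), with the key top at (93,45). c2: base corners (117,20), (450,88), (388,422), (50,358), key top (656,490), reader around (282,70).

```bash
cat > h.py <<'E'
import cv2,numpy as np
from scipy.spatial.transform import Rotation as R
from cell import camera_params
def ray(cam,uv):
    p=camera_params(cam) if isinstance(cam,str) else cam;Rm=cv2.Rodrigues(p['rvec'])[0]
    c=-Rm.T@p['tvec'].ravel(); d=Rm.T@np.linalg.inv(p['mtx'])@[uv[0],uv[1],1]
    return c,d
def onz(cam,uv,z):
    c,d=ray(cam,uv);return c+d*(z-c[2])/d[2]
def tri(obs):
    A=np.zeros((3,3));b=np.zeros(3)
    for cam,uv in obs:
        c,d=ray(cam,uv);d=d/np.linalg.norm(d);P=np.eye(3)-np.outer(d,d);A+=P;b+=P@c
    return np.linalg.solve(A,b)
def proj(cam,X):
    p=camera_params(cam) if isinstance(cam,str) else cam
    return cv2.projectPoints(np.atleast_2d(np.float64(X)),p['rvec'],p['tvec'],p['mtx'],None)[0][:,0]
def S(x,y): return (np.array([x,y])+.5)/4-.5+[175,165]
def T(x,y): return (np.array([x,y])+.5)/4-.5+[230,145]
E
python3 - <<'E'
from h import *
np.set_printoptions(precision=1,suppress=True)
C=np.array([onz('top',T(*p),15) for p in [(117,20),(450,88),(388,422),(50,358)]]);print(C)
o=C.mean(0);x=(C[0]+C[1]-C[2]-C[3]);yaw=np.arctan2(x[1],x[0]);print("stand",o,np.degrees(yaw),[np.linalg.norm(C[i]-C[i-1]) for i in range(4)])
S2=np.array([onz('scene',S(*p),15) for p in [(88,416),(547,325)]]);print("diag centre scene",S2.mean(0), np.linalg.norm(S2[0]-S2[1]))
print("key",tri([('top',T(656,490)),('scene',S(93,46))]))
for z in(35,45,50): print(z,onz('top',T(656,490),z),onz('scene',S(93,46),z))
i=onz('scene',S(354,310),93);e=onz('scene',S(403,311),93)
for p in(i,e):
  d=p-o; a=np.degrees(np.arctan2(d[1],d[0])-yaw);print("strip",p,np.hypot(*d[:2]),a)
print("jar/cake/stapler top view",[onz('top',p,z) for p,z in(((149,270),85),((156,225),27),((387,220),36))])
print('red',[onz('top',p,70) for p in((208,228),(205,167),(379,152))])
E
```

```text
[[ 797.6   33.8   15. ]
 [ 748.7 -207.4   15. ]
 [ 507.7 -161.4   15. ]
 [ 553.    80.9   15. ]]
stand [651.8 -63.5  15. ] -10.860621919379518 [np.float64(249.12823595435387), np.float64(246.05238632931807), np.float64(245.39758093179643), np.float64(246.5417452254675)]
diag centre scene [655.  -57.8  15. ] 344.49756893001063
key [ 462.  -337.6   58.1]
35 [ 461.  -347.2   35. ] [ 444.4 -346.8   35. ]
45 [ 461.8 -344.3   45. ] [ 451.9 -341.6   45. ]
50 [ 462.2 -342.8   50. ] [ 455.6 -338.9   50. ]
strip [644.9 -34.1  93. ] 30.217138390379883 114.04234898838817
strip [633.5  -1.5  93. ] 64.60364654081297 117.28051147027533
jar/cake/stapler top view [array([456.5, 325.4,  85. ]), array([578.5, 324.6,  27. ]), array([ 593.7, -329.8,   36. ])]
red [array([569.7, 170.5,  70. ]), array([737.7, 180.4,  70. ]), array([ 780.7, -300.3,   70. ])]
```

```bash
cat >> h.py <<'E'
from cell import sensors,get_image
O=np.array([653.,-62.]);YAW=np.radians(-10.86)
def W(xs,ys):
    c,s=np.cos(YAW),np.sin(YAW);return np.array([O[0]+c*xs-s*ys,O[1]+s*xs+c*ys])
def ST(p):
    c,s=np.cos(YAW),np.sin(YAW);d=np.array(p[:2])-O;return np.array([c*d[0]+s*d[1],-s*d[0]+c*d[1]])
def go(t,yawdeg=None):
    s=sensors.read_state();M=R.from_euler('xyz',s['tool_rot'])
    d=M.inv().apply(np.array(t)-s['eef_pos'])/10
    y=np.degrees(s['tool_rot'][2]); tw=0 if yawdeg is None else (y-yawdeg+180)%360-180
    print("rows:",np.round(d,2),"turn",round(tw,1))
E
python3 - <<'E'
from h import *
go([*W(130,40),335],79.1); print(W(130,40))
E
```

```text
rows: [-77.73 -51.06 -10.37] turn 87.3
[788.20815772 -47.20966238]
```

```bash
python3 -m inch '[[[0,0,-4,0],[0,0,-8,0],[-2,-1.3,-10.4,4],[-5.4,-3.5,-10.4,11],[-8.8,-5.7,-10.4,18],[-12.2,-7.9,-10.4,25],[-15.6,-10.1,-10.4,32],[-19,-12.3,-10.4,39]]]' 8.54
python3 - <<'E'
from h import *
go([*W(130,40),335],79.1); print(sensors.read_state()['qpos'])
E
```

```text
clock: 0.77
eef_pos: [309.1, 465.9, 335.1]
tool_rot: [-3.141, -0.0, 2.218]
force: [-0.2, 0.0, 0.2]
width: 85.2
gripper_force: 0.0
rows: [-6.982e+01  7.270e+00  1.000e-02] turn 48.0
[-1.20337403  0.40270456  0.24826497  1.63407352 -0.10747152  1.11871666
 -0.27967106]
```

```bash
python3 -m inch '[[[-4,0.4,0,7],[-8,0.8,0,14],[-12,1.2,0,21],[-16,1.6,0,28],[-20,2,0,35],[-24,2.4,0,42],[-28,2.8,0,48],[-32,3.2,0,48]]]'
python3 - <<'E'
from h import *
go([*W(130,40),335],79.1)
E
```

```text
clock: 1.43
eef_pos: [528.9, 231.6, 335.0]
tool_rot: [-3.141, 0.001, 1.382]
force: [0.2, 1.1, -0.3]
width: 85.5
gripper_force: 0.0
rows: [-2.252e+01  3.070e+01 -1.000e-02] turn 0.1
```

```bash
python3 -m inch '[[[-2.4,3.2,0,0],[-4.8,6.4,0,0],[-7.2,9.6,0,0],[-9.6,12.8,0,0],[-12,16,0,0],[-14.4,19.2,0,0],[-16.8,22.4,0,0],[-19.2,25.6,0,0]]]'; python3 -m inch '[[[-1.7,2.5,0,0],[-3.3,5.1,0,0],[-3.3,5.1,0,0],[-3.3,5.1,0,0]]]'
python3 - <<'E'
from h import *
go([*W(130,40),335],79.1);s=sensors.read_state();print(s['eef_pos'],s['qpos'])
a=get_image('wrist');b=get_image('scene');cv2.imwrite('pics/w1.png',np.hstack([a,b])[:, :])
p=camera_params('wrist');print(p)
import pickle;pickle.dump(p,open('w1.pkl','wb'))
im=np.hstack([a,b[100:330,130:410]] if 0 else [a,np.vstack([b[80:290,140:380],np.zeros((210,240,3),'uint8')])]);cv2.imwrite('pics/w1.png',im)
E
```

```text
clock: 2.1
eef_pos: [745.4, -3.9, 334.6]
tool_rot: [-3.14, -0.0, 1.387]
force: [0.1, 0.6, 0.9]
width: 85.5
gripper_force: 0.0
clock: 2.43
eef_pos: [788.7, -46.9, 332.7]
tool_rot: [-3.139, 0.001, 1.383]
force: [0.2, 0.2, -0.0]
width: 85.0
gripper_force: 0.0
rows: [-0.04 -0.05 -0.23] turn 0.2
[788.73525375 -46.93189193 332.73658787] [-0.13852187  0.8551565   0.4682669   0.84455966 -0.3469308   1.50576105
  0.01881399]
{'mtx': array([[325.14736001,   0.        , 277.55785914],
       [  0.        , 325.14736001, 215.15210226],
       [  0.        ,   0.        ,   1.        ]]), 'rvec': array([-2.86787168,  0.26563057,  0.03772688]), 'tvec': array([-781.50273937,   38.31105025,  506.37488716])}
```

View pics/w1.png

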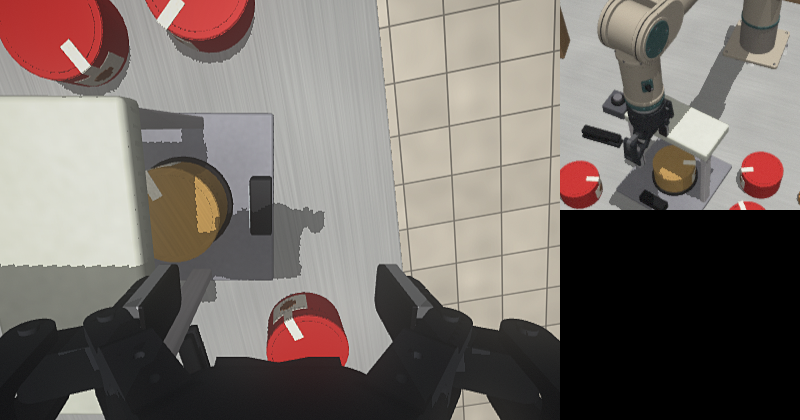

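The wrist view shows the stand's far base corners at (273,113) and (272,279), the reader top spanning (250–271, 177–234), the strip's inner end near (152,180) at the hood's edge, and no contact anywhere.

Run:
```python
from h import *
import pickle
np.set_printoptions(precision=1,suppress=True)
p=pickle.load(open('w1.pkl','rb'))
a=onz(p,(273,113),15);b=onz(p,(272,279),15);print(a,b,np.linalg.norm(a-b))
y=a-b;yaw=np.arctan2(y[1],y[0])-np.pi/2;m=(a+b)/2;print(np.degrees(yaw),"O from edge",m[:2]-125*np.array([np.cos(yaw),np.sin(yaw)]))
for q in((271,177),(271,234),(250,177),(250,234)):
    w=onz(p,q,45);print(q,w,ST(w))
print([proj(p,[*W(*q),z])for q,z in(((125,125),15),((122,40),45),((122,-40),45),((0,0),93),((60,0),93))])
# tin rim right extreme: (229,205)?
w=onz(p,(232,205),31);print('cup',ST(w))
```

```text
[796.7  42.   15. ] [ 748.9 -199.9   15. ] 246.57399458209085
-11.167286019840617 O from edge [650.1 -54.7]
(271, 177) [778.9 -39.   45. ] [119.4  46.3]
(271, 234) [ 763.8 -117.7   45. ] [119.3 -33.8]
(250, 177) [751.4 -33.9  45. ] [91.3 46.2]
(250, 234) [ 734.9 -112.3   45. ] [ 89.9 -33.9]
[array([[275.6, 116.2]]), array([[273. , 181.7]]), array([[272.9, 238.2]]), array([[173.2, 219.7]]), array([[222., 220.]])]
cup [64.   4.3]
```

```bash
sed -i 's/^O=.*/O=np.array([652.,-58.]);YAW=np.radians(-11.)/' h.py; python3 -m inch '[[[0.5,0,4,0],[1,0,8,0],[1.3,0,12,0],[1.3,0,16,0],[1.3,0,20,0],[1.3,0,24,0],[1.3,0,27,0],[1.3,0,29.2,0]]]'
python3 - <<'E'
from h import *
np.set_printoptions(precision=1,suppress=True)
s=sensors.read_state();print(ST(s['eef_pos']),s['eef_pos'],s['force'])
import time
b=get_image('scene')[120:330,150:350];a=get_image('wrist')
im=np.hstack([a[:,:400],cv2.resize(b,(400,420),interpolation=cv2.INTER_CUBIC)]);cv2.imwrite('pics/w2.png',im)
E
```

```text
clock: 3.2
eef_pos: [788.6, -28.4, 40.2]
tool_rot: [-3.137, -0.001, 1.389]
force: [-0.8, 0.4, 0.2]
width: 85.7
gripper_force: 0.0
[128.5  55.1] [788.6 -28.4  40.2] [-0.8  0.4  0.2]
```

View pics/w2.png

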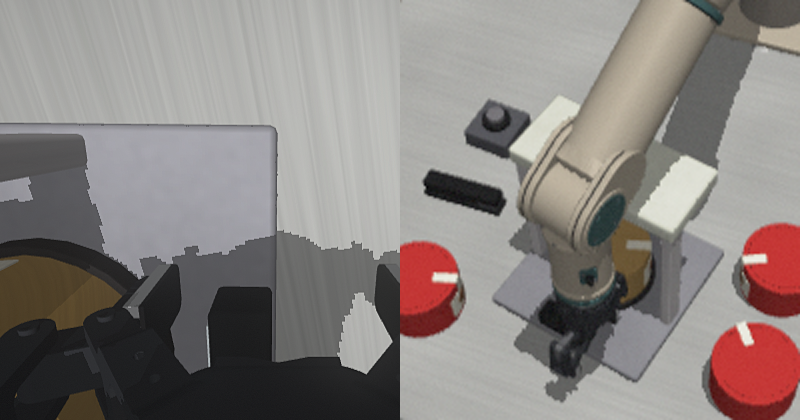

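```bash
python3 -m inch '[[[0,-1.2,0,0],[0,-2.4,0,0],[0,-2.4,0,0]]]'; python3 -m inch '[[[0,-0.2,0,0],[0,-0.4,0,0],[0,-0.4,0,0]]]';python3 -m inch '[[[0,-0.2,0,0],[0,-0.4,0,0],[0,-0.4,0,0]]]'; python3 -c "
from h import *
s=sensors.read_state();print(ST(s['eef_pos']),s['eef_pos'])"
```

```text
clock: 3.55
eef_pos: [766.8, -25.3, 46.2]
tool_rot: [3.141, -0.001, 1.388]
force: [0.5, -0.2, 0.3]
width: 85.2
gripper_force: 0.0
clock: 3.8
eef_pos: [764.3, -26.1, 44.5]
tool_rot: [3.14, -0.0, 1.387]
force: [0.5, -0.1, -0.7]
width: 85.3
gripper_force: 0.0
clock: 4.05
eef_pos: [759.3, -25.7, 43.1]
tool_rot: [-3.141, -0.0, 1.386]
force: [-0.3, 0.6, 0.1]
width: 85.5
gripper_force: 0.0
[99.19420168 52.13516702] [759.31958366 -25.74984881  43.13010426]
```

```bash
for i in 1; do python3 -m inch '[[[0,-0.2,0,0],[0,-0.2,0,0],[0,-0.2,0,0]]]'|sed -n 2,4p; done; python3 -m inch '[[[0,-0.2,0,0],[0,-0.2,0,0],[0,-0.2,0,0]]]'|sed -n 2,4p
python3 - <<'E'
from h import *
s=sensors.read_state();print(ST(s['eef_pos']),s['force'])
b=get_image('scene')[190:290,200:300];a=get_image('wrist')
im=np.hstack([a[:,:380],cv2.resize(b,(420,420),interpolation=cv2.INTER_CUBIC)]);cv2.imwrite('pics/w3.png',im)
E
```

```text
eef_pos: [757.6, -25.5, 43.2]
tool_rot: [-3.141, 0.0, 1.386]
force: [-0.9, -0.3, -0.1]
eef_pos: [755.6, -25.0, 43.3]
tool_rot: [-3.141, -0.0, 1.386]
force: [0.5, -0.6, 0.2]
[95.41174073 52.14994918] [ 0.47989934 -0.64685555  0.23576108]
```

View pics/w3.png

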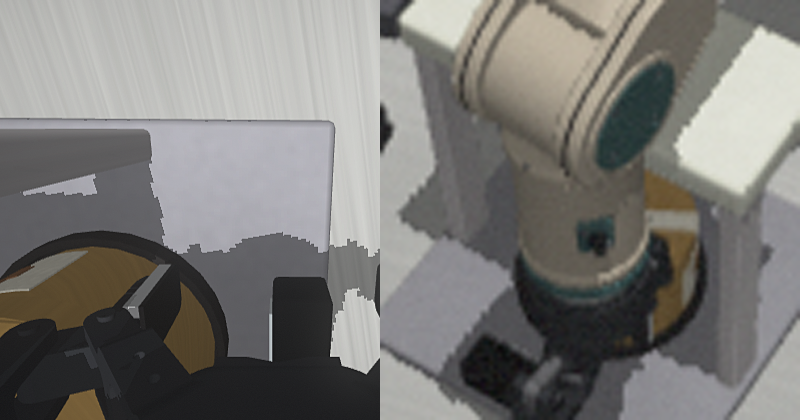

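The wrist view has the fingertip at roughly (170,265)–(180,325), close to the tin's edge, with no force yet. I'll compare this with the projected tin geometry.

Run:
```python
from h import *
np.set_printoptions(precision=0,suppress=True)
a=cv2.imread('pics/w3.png')[:,:380].copy()
s=sensors.read_state();M=R.from_euler('xyz',s['tool_rot'])
t=np.linspace(0,2*np.pi,60)
for r,z,c in((60,93,(0,0,255)),(67,31,(0,255,0)),(60,56,(255,0,255))):
    P=[[*W(r*np.cos(k),r*np.sin(k)),z] for k in t]
    cv2.polylines(a,[proj('wrist',P).astype(int)],True,c,1)
F=[s['eef_pos']+M.apply([x,y,-13]) for x,y in((-11,-57),(11,-57),(11,-42.5),(-11,-42.5))]
cv2.polylines(a,[proj('wrist',F).astype(int)],True,(255,255,0),1)
cv2.imwrite('pics/w4.png',cv2.resize(a[180:],None,fx=2,fy=2))
```

```text
(no output)
```

View pics/w4.png

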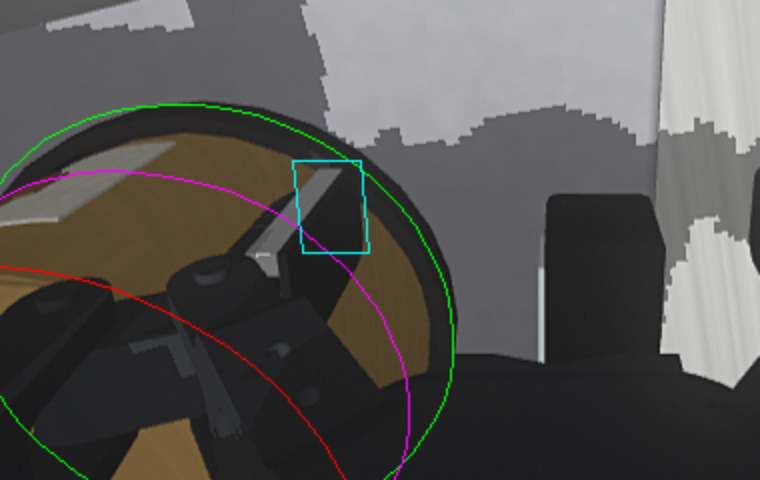

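```bash
for i in 1; do python3 -m inch '[[[0,-0.3,0,0],[0,-0.3,0,0]]]'|sed -n 2,4p; done; python3 -m inch '[[[0,-0.3,0,0],[0,-0.3,0,0]]]'|sed -n 2,4p; python3 -m inch '[[[0,-0.3,0,0],[0,-0.3,0,0]]]'|sed -n 2,4p; python3 -c "
from h import *
s=sensors.read_state();print(ST(s['eef_pos']),s['eef_pos'])"
```

```text
eef_pos: [752.6, -24.1, 43.3]
tool_rot: [-3.142, -0.0, 1.386]
force: [0.2, -0.1, 0.5]
eef_pos: [750.2, -22.6, 43.4]
tool_rot: [3.141, -0.002, 1.387]
force: [3.3, 1.6, -1.2]
eef_pos: [747.8, -21.1, 43.7]
tool_rot: [3.14, -0.003, 1.387]
force: [4.3, 3.4, -0.7]
[87.02317876 54.53953985] [747.83095267 -21.06731042  43.67662714]
```

```bash
python3 -m inch '[[[-0.2,0.8,0,0],[-0.6,1.1,0,0],[-1.0,1.4,0,0],[-1.3,1.6,0,0]]]'|sed -n 1,4p; python3 -c "
from h import *
s=sensors.read_state();f=s['force'];print(ST(s['eef_pos']),ST(O+f[:2]))"
```

```text
clock: 5.48
eef_pos: [761.4, -39.3, 43.5]
tool_rot: [3.139, -0.001, 1.386]
force: [3.6, 2.0, -0.9]
[103.77316016  39.22178325] [3.17440871 2.61250352]
```

```bash
python3 -m inch '[[[-0.35,0.2,0,0],[-0.8,0.4,0,0],[-1.3,0.55,0,0],[-1.75,0.65,0,0],[-2.25,0.75,0,0],[-2.75,0.75,0,0]]]'|sed -n 1,4p
python3 - <<'E'
from h import *
s=sensors.read_state();f=s['force'];print(ST(s['eef_pos']),ST(O+f[:2]))
b=get_image('scene')[190:290,200:300];a=get_image('wrist')
cv2.imwrite('pics/w5.png',np.hstack([a[:,:380],cv2.resize(b,(420,420),interpolation=cv2.INTER_CUBIC)]))
E
```

```text
clock: 5.98
eef_pos: [766.5, -68.6, 45.0]
tool_rot: [3.133, 0.0, 1.387]
force: [9.2, 1.1, 1.3]
[114.38120361  11.45491819] [8.80063802 2.79774265]
```

View pics/w5.png

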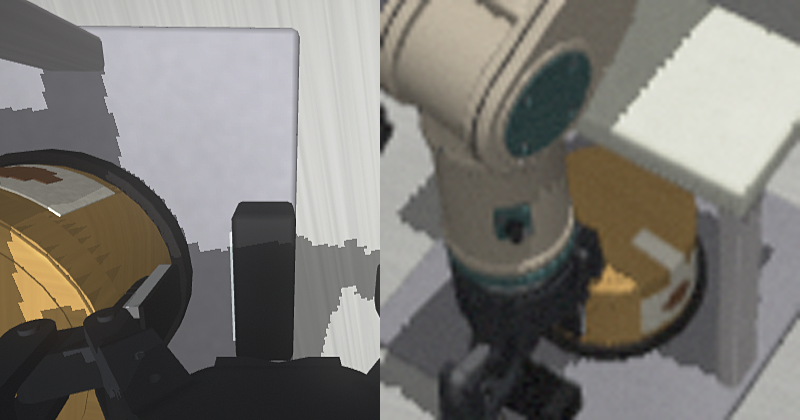

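The label has rolled to the +y/+x quadrant, with the label at (680,300) in the scene crop. The push is a bit firm at 9 N, so I'll ease off.

```bash
python3 -m inch '[[[-0.2,0.5,0,0],[-0.7,0.5,0,0],[-1.2,0.5,0,0],[-1.7,0.5,0,0],[-2.2,0.5,0,0]]]'|sed -n 1,4p
python3 - <<'E'
from h import *
s=sensors.read_state();f=s['force'];print(ST(s['eef_pos']),ST(O+f[:2]))
for x,y in((640,240),(685,265)):
    w=onz('scene',((x-380)/4.2+200,y/4.2+190),93);d=ST(w);print(np.hypot(*d),np.degrees(np.arctan2(d[1],d[0])))
E
```

```text
clock: 6.5
eef_pos: [763.3, -91.3, 43.3]
tool_rot: [3.141, 0.001, 1.386]
force: [2.6, -0.3, 1.2]
[115.61390346 -11.44672712] [2.63202351 0.18453584]
28.611728847949678 81.3266850429201
64.34869601569007 85.37312519807386
```

```bash
python3 -m inch '[[[-0.5,-0.1,0,0],[-1,-0.25,0,0],[-1.5,-0.45,0,0],[-1.95,-0.65,0,0],[-2.4,-0.9,0,0]]]'|sed -n 1,4p
python3 - <<'E'
from h import *
s=sensors.read_state();f=s['force'];print(ST(s['eef_pos']),ST(O+f[:2]))
E
```

```text
clock: 6.92
eef_pos: [751.2, -115.0, 43.9]
tool_rot: [3.138, 0.003, 1.386]
force: [5.4, -4.3, 0.5]
[108.28752905 -36.9683352 ] [ 6.16018639 -3.22073148]
```

```bash
python3 -m inch '[[[-0.45,0,0,0],[-0.85,-0.3,0,0],[-1.25,-0.65,0,0],[-1.6,-1.0,0,0]]]'|sed -n 1,4p
python3 - <<'E'
from h import *
s=sensors.read_state();f=s['force'];print(ST(s['eef_pos']),ST(O+f[:2]))
b=get_image('scene')[190:290,200:300];a=get_image('wrist')
cv2.imwrite('pics/w6.png',np.hstack([a[:,:380],cv2.resize(b,(420,420),interpolation=cv2.INTER_CUBIC)]))
E
```

```text
clock: 7.25
eef_pos: [737.0, -127.9, 43.4]
tool_rot: [3.141, 0.002, 1.386]
force: [3.9, -4.2, -0.2]
[ 96.73807199 -52.41316148] [ 4.59611857 -3.36868089]
```

View pics/w6.png

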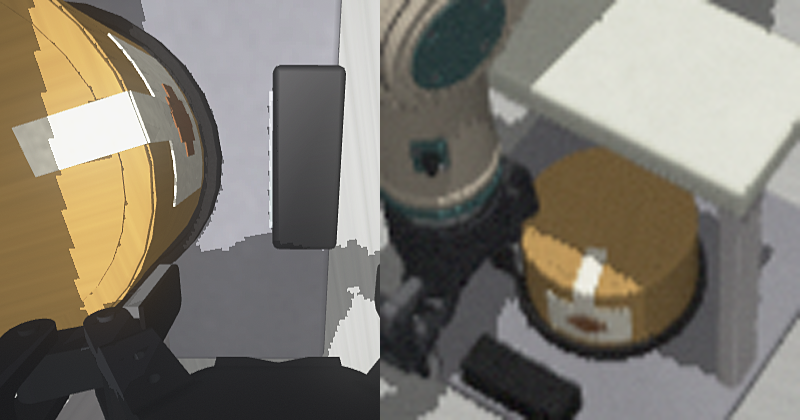

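The label now nearly faces the reader. The strip's centre line in the wrist view runs from (24,152) to (138,115), and the reader face from (270,90) to (270,230).

Run:
```python
from h import *
q=[ST(onz('wrist',p,93)) for p in((24,152),(138,115))];print(q)
d=q[1]-q[0];print('strip dir',np.degrees(np.arctan2(d[1],d[0])))
for x in q: print(np.hypot(*x),np.degrees(np.arctan2(x[1],x[0])))
r=[ST(onz('wrist',p,45)) for p in((277,66),(345,67),(341,247),(276,247))];print('reader',r)
q=[ST(onz('scene',((x-380)/4.2+200,y/4.2+190),93)) for x,y in((597,253),(580,296))];d=q[1]-q[0];print(q,np.degrees(np.arctan2(d[1],d[0])),[np.degrees(np.arctan2(x[1],x[0])) for x in q])
l=ST(onz('scene',((587-380)/4.2+200,323/4.2+190),53));print('label pic @53',l)
```

```text
[array([23.24951084,  6.0173957 ]), array([56.51445043, 16.16527231])]
strip dir 16.96496782081974
24.015595049193017 14.510771365481325
58.78094194376706 15.962534530083893
reader [array([94.34334786, 36.64712403]), array([121.54053856,  36.40792447]), array([124.25986481, -40.24336663]), array([ 94.23264619, -40.41179277])]
[array([27.80533444,  9.62507402]), array([61.17843109, 18.5427071 ])] 14.960489867780181 [np.float64(19.093769051194865), np.float64(16.861648439817937)]
label pic @53 [57.22991181 18.97428072]
```

```bash
python3 -m inch '[[[0,1.5,0,0],[0.8,2.6,0,0],[1.6,2.6,0,0],[1.6,1.8,0,0],[1.6,1.2,0,0],[1.6,1.0,0,0]]]'|sed -n 1,4p;python3 -m inch '[[[-0.45,0,0,0],[-0.85,-0.3,0,0],[-1.25,-0.65,0,0],[-1.6,-1.0,0,0],[-1.6,-1.0,0,0]]]'|sed -n 1,4p
python3 - <<'E'
from h import *
s=sensors.read_state();f=s['force'];print(ST(s['eef_pos']),ST(O+f[:2]))
a=get_image('wrist');cv2.imwrite('pics/w7.png',a)
# strip: bright pixels on lid plane; map lid plane to stand coords
u,v=np.meshgrid(np.arange(-62,63),np.arange(-62,63))  # x,y stand
P=np.array([[*W(x,y),93] for x,y in zip(u.ravel(),v.ravel())])
uv=proj('wrist',P).reshape(125,125,2).astype(np.float32)
rec=cv2.remap(a,uv[...,0],uv[...,1],cv2.INTER_LINEAR)
h=cv2.cvtColor(rec,cv2.COLOR_BGR2HSV);r=np.hypot(u,v)
m=(h[...,1]<40)&(h[...,2]>100)&(r<57)&(u>10)
print(m.sum(),u[m].mean(),v[m].mean(),np.degrees(np.arctan2(v[m].mean(),u[m].mean())))
d=cv2.fitLine(np.c_[u[m],v[m]].astype(np.float32),cv2.DIST_HUBER,0,.01,.01).ravel();print(np.degrees(np.arctan(d[1]/d[0])))
E
```

```text
clock: 7.85
eef_pos: [751.8, -113.2, 44.6]
tool_rot: [3.136, 0.002, 1.387]
force: [7.2, -6.1, 0.9]
clock: 8.27
eef_pos: [735.7, -128.4, 43.3]
tool_rot: [-3.141, 0.003, 1.385]
force: [2.9, -4.6, -2.0]
[ 95.63777529 -53.10400288] [ 3.67124449 -3.94704894]
472 39.5 -9.040254237288135 -12.891105348233076
-9.719846
```

```bash
cat > chk.py <<'E'
from h import *
s=sensors.read_state();f=s['force'];print(ST(s['eef_pos']),ST(O+f[:2]))
a=get_image('wrist')
u,v=np.meshgrid(np.arange(-62,63),np.arange(-62,63))
P=np.array([[*W(x,y),93] for x,y in zip(u.ravel(),v.ravel())])
uv=proj('wrist',P).reshape(125,125,2).astype(np.float32)
rec=cv2.remap(a,uv[...,0],uv[...,1],cv2.INTER_LINEAR)
h=cv2.cvtColor(rec,cv2.COLOR_BGR2HSV);r=np.hypot(u,v)
m=(h[...,1]<40)&(h[...,2]>100)&(r<57)&(u>10)
print(m.sum(),u[m].mean(),v[m].mean(),np.degrees(np.arctan2(v[m].mean(),u[m].mean())))
d=cv2.fitLine(np.c_[u[m],v[m]].astype(np.float32),cv2.DIST_HUBER,0,.01,.01).ravel();print(np.degrees(np.arctan(d[1]/d[0])))
E
python3 -m inch '[[[0.2,0.2,0,0],[0.45,0.4,0,0],[0.65,0.6,0,0],[0.65,0.6,0,0]]]'|sed -n 1,4p; python3 chk.py
```

```text
clock: 8.65
eef_pos: [745.3, -121.1, 43.5]
tool_rot: [3.139, 0.001, 1.387]
force: [4.9, -4.4, -1.2]
[103.65425247 -44.11048363] [ 5.61577309 -3.41834157]
491 39.89409368635438 -1.195519348268839 -1.7164876543989653
-0.15603746
```

```bash
python3 -m inch '[[[-0.6,0.7,0,0],[-1.2,1.4,0,0],[-1.6,2.6,0,0],[-1.6,3.5,0,0],[-1.6,3.5,-4,0],[-1.6,3.5,-8,0],[-1.6,3.5,-8,0]]]'|sed -n 1,4p; python3 chk.py; python3 -c "
from h import *
go([*W(135,-50),335]);print(W(135,-50))"
```

```text
clock: 9.28
eef_pos: [779.8, -142.7, 131.5]
tool_rot: [3.131, -0.001, 1.388]
force: [1.9, -1.3, 2.4]
[141.57385341 -58.74307351] [ 2.1494705 -0.9514411]
442 40.660633484162894 -0.5950226244343891 -0.8383994262290799
2.10855
rows: [  0.88  -0.36 -20.64] turn 0
[ 774.97922    -132.84057355]
```

```bash
python3 -m inch '[[[0,0,-4,0],[0,0,-8,0],[0,0,-12,0],[0,0,-16,0],[0,0,-20,0],[0,0,-20,0]]]' 0 |sed -n 1,5p; python3 -c "
from h import *
go([462,-340,330])"
```

```text
clock: 9.83
eef_pos: [778.2, -142.6, 332.8]
tool_rot: [3.129, -0.0, 1.388]
force: [1.2, 0.5, 1.7]
width: 12.3
rows: [-25.16 -27.51  -0.06] turn 0
```

```bash
python3 -m inch '[[[-2.8,-3,0,0],[-5.6,-6,0,0],[-8.4,-9,0,0],[-11.2,-12,0,0],[-14,-15,0,0],[-16.8,-18,0,0],[-19.6,-21,0,0],[-22.4,-24.3,0,0]]]' |sed -n 1,4p;python3 -m inch '[[[-2.8,-3.3,4,0],[-2.8,-3.3,8,0],[-2.8,-3.3,12,0],[-2.8,-3.3,14,0],[-2.8,-3.3,14,0],[-2.8,-3.3,14,0]]]' |sed -n 1,4p
python3 - <<'E'
from h import *
a=get_image('wrist');cv2.imwrite('pics/k1.png',a)
print('pred',proj('wrist',[[462,-340,50]]),proj('wrist',[sensors.read_state()['eef_pos']]))
g=cv2.cvtColor(a,cv2.COLOR_BGR2GRAY)
c=proj('wrist',[[462,-340,50]])[0].astype(int);print(c)
x0,y0=c-60;print(g[max(0,y0):y0+121:8,max(0,x0):x0+121:6])
E
```

```text
clock: 10.5
eef_pos: [495.0, -316.4, 322.1]
tool_rot: [-3.139, -0.003, 1.388]
force: [-0.7, -0.7, 0.1]
clock: 11.0
eef_pos: [458.7, -337.2, 181.9]
tool_rot: [-3.137, -0.003, 1.387]
force: [0.2, 0.6, 0.5]
pred [[281.00090838 207.25579939]] [[279.10518664 271.17604738]]
[281 207]
[[208 203 201 208 208 207 201 204 206 204 209 207 207 210 209 202 208 214
  214 209 208]
 [204 210 205 206 205 210 207 205 198 205 208 211 197 152  57  67 188 214
  212 209 209]
 [210 205 206  60  74  80  93 102 108 112 117 122 120 124 123 126 123 213
  212 209 212]
 [207 204  91 121 123 122 122 122 119 121 120 121 119 120 120 126 124 212
  204 209 211]
 [209 206 177 122 123 120 123 120 121 121 113 122 117 121 120 123 122 212
  207 214 206]
 [206 204 216 123 118 117 118  54  81  81  80  80  77 123 120 120 122 222
  212 213 209]
 [206 205 202 111 116 116  87  74  71 146 173 114  74  75 123 116 119 125
  211 208 206]
 [191 208 202 102 116 115  69  69 158 160 161 158 154  69  51 116 118  75
  209 208 206]
 [121 124 110  90 114 114  64  57 147 147 148 147 147  65  46 118 116  99
  204 207 203]
 [122 121 122  84 104  66 108  46  86  84  86  79 140  62 114 114 114 103
  203 203 205]
 [123 119 122 124  74  71  69  73  46  44  43  44  44  72  71  70 106 113
  117 208 210]
 [121 119 122 119  69  68  69  70  70  70  68  68  71  70  73  74  77  78
  125 217 208]
 [122 120 118 122  65  69  68  69  68  64  60  71  91 119 127 124 125 121
  123 212 205]
 [119 122 120 118 119 117 120 124 119 117 115 118 120 123 122 118 211 204
  216 205 209]
 [120 120 116 123 118 116 118  91  93  40  46  93 111 120 115 123 105 203
  202 205 203]
 [121 120 120 119 121  44  43  94  92  38  34  93 100  47  49 124 121 195
  199 208 200]]
```

```bash
python3 -m inch '[[[-0.2,0.4,4,0],[-0.2,0.4,8,0],[-0.2,0.4,10.5,0],[-0.2,0.4,11.7,0],[-0.2,0.4,11.7,0]]]' |sed -n 1,4p;python3 -m inch '[[[0,0,0.3,0],[0,0,0.6,0],[0,0,0.6,0]]]' |sed -n 2,4p;python3 -m inch '[[[0,0,0.3,0],[0,0,0.6,0],[0,0,0.6,0]]]' |sed -n 2,4p
```

```text
clock: 11.47
eef_pos: [463.5, -341.2, 65.6]
tool_rot: [-3.14, -0.001, 1.387]
force: [-0.3, 0.1, -0.4]
eef_pos: [464.5, -342.5, 61.8]
tool_rot: [3.139, 0.001, 1.387]
force: [0.6, -0.3, -0.3]
eef_pos: [464.2, -342.3, 54.7]
tool_rot: [3.14, 0.001, 1.386]
force: [1.0, 0.3, 2.1]
```

```bash
python3 -m inch '[[[-0.0,-0.2,0.2,0],[0,-0.2,0.3,0],[0,-0.2,0.3,0]]]' |sed -n 2,4p;python3 -m inch '[[[0,0,0.2,0],[0,0,0.3,0],[0,0,0.3,0]]]' |sed -n 2,4p;python3 -m inch '[[[0,0,0.3,0],[0,0,0.3,0],[0,0,0.3,0]]]' |sed -n 2,4p
```

```text
eef_pos: [462.4, -342.0, 51.7]
tool_rot: [3.139, 0.001, 1.386]
force: [3.2, -0.5, 4.4]
eef_pos: [462.5, -342.1, 50.8]
tool_rot: [3.138, 0.0, 1.386]
force: [-0.3, 1.6, 21.2]
eef_pos: [462.7, -342.1, 50.4]
tool_rot: [3.137, -0.0, 1.386]
force: [-4.0, 5.5, 43.3]
```

```bash
python3 -m inch '[[[0,0,-1,0],[0,0,-3,0],[0,0,-6,0],[0,0,-10,0],[0,0,-14,0],[0,0,-14,0],[0,0,-14,0],[0,0,-14,0]]]' |sed -n 1,4p
python3 - <<'E'
from h import *
# label check from the scene view: lid rectified
a=get_image('scene');cv2.imwrite('pics/end.png',a)
u,v=np.meshgrid(np.arange(-62,63),np.arange(-62,63))
P=np.array([[*W(x,y),93] for x,y in zip(u.ravel(),v.ravel())])
uv=proj('scene',P).reshape(125,125,2).astype(np.float32)
h=cv2.cvtColor(cv2.remap(a,uv[...,0],uv[...,1],cv2.INTER_LINEAR),cv2.COLOR_BGR2HSV);r=np.hypot(u,v)
m=(h[...,1]<60)&(h[...,2]>90)&(r<60)&(u>15)&(abs(v)<40)
print(m.sum(),u[m].mean(),v[m].mean())
E
```

```text
clock: 13.38
eef_pos: [460.4, -340.3, 184.5]
tool_rot: [-3.139, -0.001, 1.386]
force: [-0.2, 1.1, -0.6]
470 42.97446808510638 -0.9212765957446809
```

The label still faces the window (the strip's centre is 1 mm off the line), and the tool is clear of everything.

```bash
python3 -c "
from cell import order
print(order.finish_job())"
```

```text
the job is handed in; nothing more can be done
None
```

I rolled the tin until its label faced the reader's window, pressed the key until it bottomed, let it go and handed the job in. The last check put the label strip about 1 mm off the window line. The final press peaked at about 43 N at the fingertip, more than the key needed, and I got no verdict back.

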